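# Cover the rearing pot with the flat lid

## Robot

A 6-joint arm with a two-finger parallel gripper is mounted at the origin on the work surface. World frame = base frame: x ahead of the robot, y to its left, z up, the work surface at z = 0. Lengths are in m, angles in rad, forces in N, time in s.
With the tool pointing down it reaches from about 0.275 to 0.825 m from the base axis. Payload 5.2 kg.
Tool frame: the origin (TCP) lies on the centre line of the jaws, within the pads' length; the fingertips stand 8 mm ahead of it and the grasp point (between the pads) lies 11 mm behind it; z points along the fingers, y is the line along which they close (so a half turn about z gives the same grasp; the last joint's range is limited). The gripper opens to 93 mm and grips with 3 to 60 N. Pads are 15 mm wide; open, the fingers measure 128 mm over their backs; the gripper's body (75 mm by 188 mm) begins 65 mm behind the grasp point.
Start: joints at [0.962, 0.259, 1.535, -0, 1.348, -0.203], TCP at [0.217, 0.505, 0.227] pointing down, gripper open.
Joint ranges: [-3.14, 3.14], [-0.91, 2.08], [0.19, 2.58], [-1.22, 4.36], [0.22, 2.71], [-3.12, 3.12]. Speed limits (rad/s): [2.57, 2.57, 3.14, 3.14, 3.14, 3.14].

## Interface

Orientations are given as a rotation vector (axis times angle).
In Python, from plant import env gives the robot as it stands. The module is installed in compiled form; this text tells all that it offers.
- The arm moves only by the tool play_rows, never from a script. Its argument "series" is a list of rows, each a list of 5 numbers: the shift along the tool's x, y, z in m, then the turn about the tool's z in rad, then the opening, from -1 (shut) to 1 (fully open), so that 0 is half open. A call has 1 to 5 rows; each row is the pose to reach, as a shift and turn from the pose commanded when the call began, along the tool's axes at that moment; what a row does not reach only later rows make up. A row lasts 1/12 s, in which the tool goes at most 41.7 mm and 7.16 degrees, less where a joint would pass 70% of its speed; a pose out of reach is approached as far as the arm can. A call with a gripper value outside its range is refused whole. The fingers move at their own pace and stop on an object; "grip_force" is the grip in N (left out, the last holds). Time passes only in rows, so rows that repeat a pose let the fingers close. It gives the time, the measured TCP pose, the force, the opening and the grip force at its end, in the units of the state.
- env.get_obs(): the state, without advancing time (a new reading comes with each control period).
- env.read_camera(name): name is "scene" or "top" or "wrist"; returns a dict with "img" (420x560x3 uint8, blue, green, red), "intrinsics" (3x3 intrinsics, pixels), "extrinsics" (4x4, takes a point from camera to world coordinates). Camera axes: x right, y down, z forward; pixel columns grow to the right and rows downward; lengths in m; the calibration is good to about 2 mm. A picture is of the moment at which its call begins. There is no depth.
- env.job_done(): hands the job in; it is judged then, once.
The state is a dict: "time": time; "joint_pos": joint angles; "joint_vel": joint speeds; "effort": joint torques, N m; "position": TCP position; "eef_rot": TCP orientation; "ft_force": force on the tool from outside, world axes, zero at the start; "ft_torque": the same for the moment, N m; "gripper_width": opening from 0.0 (shut) to 1.0 (fully open); "gripper_force": force on a finger pad.
Only numpy, scipy, OpenCV 4.12 (cv2) and the standard library are available. Lean on these libraries where they do the work, as an engineer would, in place of code of your own. Each camera call takes 0.05 s, during which the arm holds its last target. There are 200 camera calls.

## Task

Slide the thin lime-yellow cover along the grey riser until its tab sticks out over the riser's front edge (the side nearest the robot), then take it by the tab and lift it off. Lay it flat on the grey pot with the blue inside so that the pot's mouth is completely covered, and let go. Do not drop the cover, and leave the pot and everything else where they stand.

Things in the scene. Friction and masses are not known exactly. Their poses are not given: they have to be found in the camera images.
- cover_disc (a point): Centre of the cover's round disc, mid-thickness. The cover is one flat rigid lime-yellow plate 3 mm thick, about 50 g: a disc 112 mm across with a straight tab 30 mm wide along the cover's -x, ending 106 mm from the disc's centre. It starts flat and wholly on the riser, tab within 0.35 rad of straight towards the front edge. z is up.
- cover_tab (a point): Where to hold the cover: middle of the free part of the tab, 86 mm from the disc's centre along the cover's -x, half-way through its thickness; the tab is 30 mm wide along the cover's y. Axes as the cover's.
- cover_tip (a point): Middle of the tab's outer end, 106 mm from the disc's centre along the cover's -x, half-way through the thickness.
- riser_edge (a point): Middle of the riser's front top edge, on the top surface; x points from the edge into the riser's top, y along the edge, z up. The riser is a fixed grey plastic step: flat top 220 mm deep by 280 mm wide (along y), 12 mm thick, its surface 70 mm above the table, a leg panel under each side. Nothing stands in front of the edge.
- pot_rim (a point): Centre of the mouth of the grey pot with the blue inside, at rim height. The pot is loose, upright, round, 90 mm outside and 82 mm inside diameter, 110 mm tall, 0.4 kg, open on top, standing on the table.
- tan_pot_rim (a point): Centre of the mouth of the other pot, the same size but tan all over; it must stay open and where it is.
- pot: The grey pot with the blue inside; origin at the centre of its underside, z up.
- cover: The cover as a whole; origin on its underside beneath the disc's centre, axes as cover_disc. Too thin to be picked up while it lies flat, but it slides along when a closed fingertip is pressed on it with a few newtons and dragged. It stays on the riser as long as the disc's centre is at least 20 mm behind the edge.
- vial: Glass vial with blue cap, 28 mm across, 50 mm tall, at the back corner of the riser's top; origin under its centre.
- beaker: Clear glass beaker, 68 mm across, 90 mm tall, behind the pots; origin under its centre.
- flask: White bottle with blue cap, 60 mm across, 130 mm tall, behind, between riser and pots; origin under its centre.
- float: Dark blue round float, 86 mm across, 56 mm tall, behind on the right; origin under its centre.
- coupling: Tan plastic pipe ring lying flat on the table at the right, 60 mm across, 35 mm tall; origin under its centre.
- scoop: Long flat spoon lying on the table in front of the pots, along y; origin under its middle.
Things that resemble listed ones, but are neither listed nor needed, are in the scene too. Leave any purple look-alike of the cover alone.

How it is judged:
By the outcome, as a careful person would: the job done as asked, in the order asked, and still so for the second after the job is handed in, with the robot touching nothing.
It also fails if it takes over 54 s, if anything falls off the work surface, if the arm or the gripper's body presses on something with over 40 N, if the wrist force passes 120 N, or if a joint passes its speed limit or range.

## Working session

There is one attempt and no reset: what is moved stays moved. The work goes in short steps, Python scripts to look and compute and a tool call to move; the robot and the scene stay as the last step left them, time stands still between calls to the robot, and variables do not carry over. Pictures are saved under pics/ and viewed, at most 10 in all, crops included, and the job is handed in when it is done.

Besides the shell and the picture viewer there is one more tool, called after ">>>" as a command line: name --pt "numbers of a row" for each row, then --argument value for the rest. play_rows: Moves the arm, as the interface text tells. Its arguments: {"type":"object","properties":{"series":{"type":"array","items":{"type":"array","items":{"type":"number"}}},"grip_force":{"type":"number"}},"required":["series"]}

```bash
mkdir -p pics; python3 - <<'E'
from plant import env
import cv2,numpy as np
o=env.get_obs();print(o['time'],o['position'],o['eef_rot'],o['gripper_width'],o['ft_force'])
for n in('scene','top'):
    c=env.read_camera(n);cv2.imwrite(f'pics/{n}0.png',c['img']);np.savez(f'{n}0.npz',**c)
    print(n,c['intrinsics'].tolist(),c['extrinsics'].round(4).tolist())
E
```

```text
0.0 [0.2167909  0.50490484 0.22583045] [-6.32910416e-01 -3.07645987e+00  2.58756089e-03] 0.9988485200711968 [-0.56994901 -0.09990078  0.13474735]
scene [[498.8643163676132, 0.0, 274.3475616117112], [0.0, 498.8643163676132, 202.21378259416994], [0.0, 0.0, 1.0]] [[-0.6295, 0.4742, -0.6155, 1.1949], [0.7767, 0.3631, -0.5146, 0.5518], [-0.0205, -0.802, -0.5969, 0.7579], [0.0, 0.0, 0.0, 1.0]]
top [[386.1882349243871, 0.0, 283.05008804462204], [0.0, 386.1882349243871, 210.4306809329648], [0.0, 0.0, 1.0]] [[0.1288, -0.9692, 0.2098, 0.3489], [-0.9917, -0.1262, 0.0258, -0.0302], [0.0015, -0.2114, -0.9774, 0.9499], [0.0, 0.0, 0.0, 1.0]]
```

View pics/top0.png

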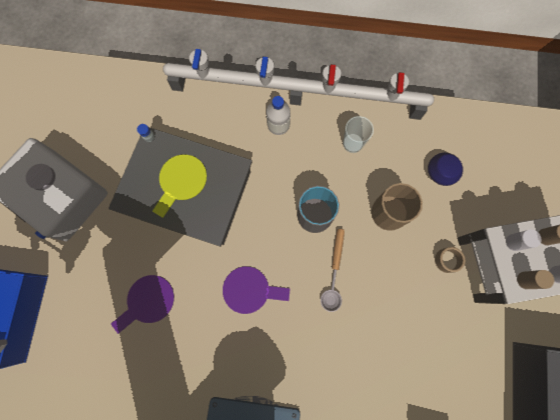

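View pics/scene0.png

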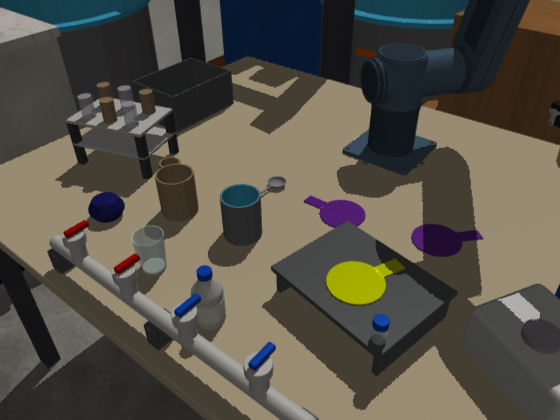

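The top view shows the cover disc at about (183,177) with its tab towards (163,207), and the riser's front edge from (111,209) to (217,243). The blue pot's mouth is near (319,206). The scene view agrees.

```bash
cat > h.py <<'E'
import cv2,numpy as np
def ray(c,u,v,z):
    K,E=c['intrinsics'],c['extrinsics']
    d=E[:3,:3]@np.linalg.solve(K,[u,v,1.]); o=E[:3,3]
    return o+d*(z-o[2])/d[2]
def proj(c,p):
    E=c['extrinsics'];q=c['intrinsics']@(E[:3,:3].T@(np.asarray(p)-E[:3,3]));return q[:2]/q[2]
def big(m):
    cs,_=cv2.findContours(m,cv2.RETR_EXTERNAL,cv2.CHAIN_APPROX_NONE)
    return max(cs,key=cv2.contourArea)[:,0,:]
def lime(c):
    h=cv2.cvtColor(c['img'],cv2.COLOR_BGR2HSV)
    return cv2.inRange(h,(24,150,60),(38,255,255))
def cover(c,z=.0725):
    m=lime(c); P=np.array([ray(c,u,v,z)[:2] for u,v in big(m)])
    # disc: circle of known radius; robust iterative centre, start from area centre
    ctr=P.mean(0)
    from scipy.optimize import least_squares
    f=lambda q:np.hypot(*(P-q).T)-.056
    ctr=least_squares(f,ctr,loss='cauchy',f_scale=.002).x
    v,u=np.nonzero(m); Q=np.array([ray(c,a,b,z)[:2] for a,b in zip(u,v)])
    d=np.hypot(*(Q-ctr).T); T=Q[(d>.062)&(d<.115)]
    t=T.mean(0)-ctr; r=np.sort(np.hypot(*(P-ctr).T))
    return ctr,np.arctan2(t[1],t[0]),r[-1],np.median(np.abs(f(ctr))),len(T)
E
python3 - <<'E'
from h import *
for n in('top','scene'):
    c=dict(np.load(n+'0.npz')); print(n,'cover disc, tab dir, maxr',cover(c))
    hsv=cv2.cvtColor(c['img'],cv2.COLOR_BGR2HSV)
    if n=='top':
        pts=[(111,209),(217,243),(251,158),(155,124)]
    else: pts=[(378,350),(453,290),(347,228),(273,274)]
    print('riser',[ray(c,*p,.07)[:2].round(3).tolist() for p in pts])
    m=cv2.inRange(hsv,(90,90,60),(108,255,255)); 
    x,y=(319,206) if n=='top' else (241,200)
    k=np.zeros_like(m);cv2.circle(k,(x,y),32,255,-1); m&=k
    b=big(m); print('blue bbox',cv2.boundingRect(b))
    P=np.array([ray(c,u,v,.11)[:2] for u,v in b]).astype('f4');print('blue circ',cv2.minEnclosingCircle(P))
im=cv2.imread('pics/top0.png');cv2.imwrite('pics/topz.png',cv2.resize(im[110:250,100:350],None,fx=3.2,fy=3.2,interpolation=cv2.INTER_CUBIC))
E
```

```text
top cover disc, tab dir, maxr (array([0.58735911, 0.24007252]), np.float64(2.735780660302762), np.float64(0.10458013610077078), np.float64(0.001484397237802422), 232)
riser [[0.489, 0.391], [0.443, 0.133], [0.656, 0.086], [0.712, 0.332]]
blue bbox (300, 187, 38, 32)
blue circ ((0.5528317093849182, -0.08504466712474823), 0.042362701147794724)
scene cover disc, tab dir, maxr (array([0.58993783, 0.24060823]), np.float64(2.7247179376642396), np.float64(0.10579003691451949), np.float64(0.0007845512171655439), 260)
riser [[0.698, 0.35], [0.496, 0.393], [0.463, 0.141], [0.668, 0.103]]
blue bbox (221, 185, 39, 23)
blue circ ((0.5534542202949524, -0.0844365656375885), 0.04428591579198837)
```

View pics/topz.png

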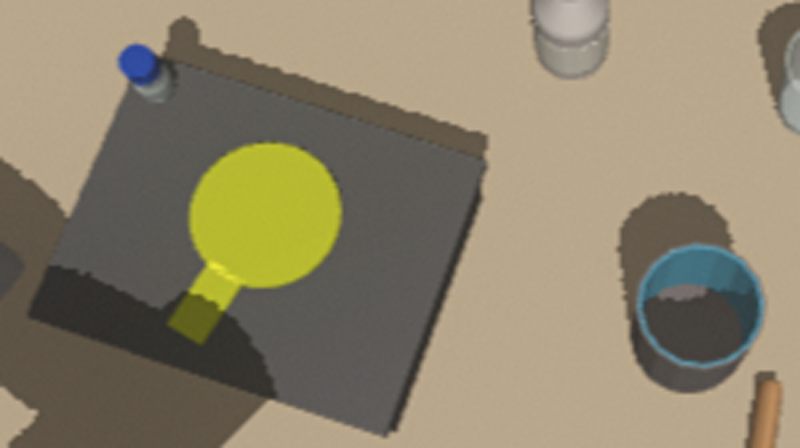

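```bash
python3 - <<'E'
from h import *
c=dict(np.load('top0.npz'));s=dict(np.load('scene0.npz'))
# corners from zoom (px/3.2 + crop offset); order FL,FR,BR,BL
px=np.array([(30,317),(388,437),(486,158),(175,60)])/3.2+[100,110]
W=np.array([ray(c,*p,.07)[:2] for p in px]); print(W.round(3),[np.linalg.norm(W[i]-W[i-1]).round(3) for i in range(4)])
W2=np.array([ray(s,*p,.07)[:2] for p in [(347,228),(273,274),(378,350),(453,290)]]);
M=np.array([[0,.14],[0,-.14],[.22,-.14],[.22,.14]])
def fit(A):
    a=A-A.mean(0);m=M-M.mean(0);U,S,V=np.linalg.svd(m.T@a);R=(U@V).T
    return np.arctan2(R[1,0],R[0,0]),R@(M[:2].mean(0)-M.mean(0))+A.mean(0),np.abs(a-m@R.T).max()
th,e,r=fit(W);print('riser yaw,edge,res',th,e,r)
th2,e2,r2=fit(np.array([W2[3],W2[0],W2[1],W2[2]]));print(th2,e2,r2)
x=np.array([np.cos(th),np.sin(th)]);d=np.array([.5885,.2403]);print('behind edge',(d-e)@x,'tab rel',2.73-np.pi-th)
E
```

```text
[[0.489 0.395]
 [0.436 0.122]
 [0.652 0.083]
 [0.7   0.33 ]] [np.float64(0.221), np.float64(0.278), np.float64(0.22), np.float64(0.251)]
riser yaw,edge,res -0.20923314410494093 [0.46154504 0.25546433] 0.0166469135212457
-0.15309100687169985 [0.47240952 0.26366813] 0.018120998610767755
behind edge 0.12733591023057275 tab rel -0.2023595094848522
```

>>> play_rows --pt "-0.038 -0.008 0 0 -1" --pt "-0.076 -0.016 0 0 -1" --pt "-0.114 -0.024 0 0 -1" --pt "-0.152 -0.032 0 0 -1" --pt "-0.19 -0.041 0 0 -1" --grip_force 40

```text
time: 0.52
position: [0.3764, 0.3915, 0.2263]
eef_rot: [-0.632, -3.077, 0.001]
ft_force: [0.1, 1.6, -1.2]
gripper_width: 0.692
gripper_force: 0.0
```

>>> play_rows --pt "-0.038 -0.008 0 0 -1" --pt "-0.076 -0.016 0 0 -1" --pt "-0.114 -0.024 0 0 -1" --pt "-0.152 -0.032 0 0 -1" --pt "-0.19 -0.041 0 0 -1"

```text
time: 0.93
position: [0.535, 0.2786, 0.2262]
eef_rot: [-0.633, -3.076, 0.0]
ft_force: [0.3, 0.9, 0.3]
gripper_width: 0.335
gripper_force: 0.0
```

>>> play_rows --pt "-0.033 -0.007 0.02 0 -1" --pt "-0.066 -0.015 0.05 0 -1" --pt "-0.066 -0.015 0.08 0 -1" --pt "-0.066 -0.015 0.115 0 -1" --pt "-0.066 -0.015 0.115 0 -1"

```text
time: 1.35
position: [0.5841, 0.238, 0.1036]
eef_rot: [-0.633, -3.064, 0.009]
ft_force: [-1.4, -0.1, -1.2]
gripper_width: 0.011
gripper_force: 0.0
```

```bash
python3 - <<'E'
from plant import env
from h import *
o=env.get_obs();print(o['time'],o['position'],o['eef_rot'],o['gripper_width'],o['ft_force'])
c=env.read_camera('wrist');cv2.imwrite('pics/w1.png',c['img']);np.savez('w1.npz',**c)
print(c['extrinsics'].round(3).tolist())
E
```

```text
1.35 [0.58405522 0.23803985 0.10356471] [-0.63313936 -3.0637839   0.00900643] 0.01075246703998576 [-1.43150644 -0.13992    -1.20315881]
[[0.397, 0.885, 0.244, 0.513], [0.918, -0.38, -0.115, 0.27], [-0.009, 0.269, -0.963, 0.263], [0.0, 0.0, 0.0, 1.0]]
```

View pics/w1.png

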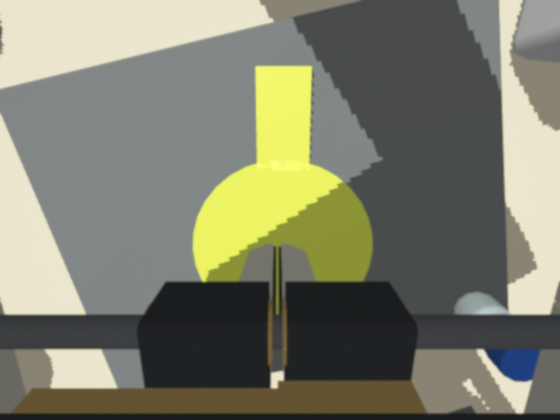

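The wrist view shows the tab pointing straight up (255–312, 67–160), aligned with the tool's x. The closed fingers are over the disc, around (278,290). The riser's front edge runs from (0,88) to (290,18).

>>> play_rows --pt "0 0 0.015 0 -1" --pt "0 0 0.025 0 -1" --pt "0 0 0.028 0 -1" --pt "0 0 0.028 0 -1"

```text
time: 1.73
position: [0.5883, 0.2406, 0.0842]
eef_rot: [-0.632, -3.077, 0.0]
ft_force: [-0.8, 0.2, 0.6]
gripper_width: 0.009
gripper_force: 0.0
```

>>> play_rows --pt "0 0 0.001 0 -1" --pt "0 0 0.002 0 -1" --pt "0 0 0.002 0 -1"

```text
time: 1.98
position: [0.589, 0.2404, 0.0825]
eef_rot: [0.632, 3.076, 0.001]
ft_force: [-0.3, 0.7, 0.8]
gripper_width: 0.005
gripper_force: 0.0
```

>>> play_rows --pt "0 0 0.001 0 -1" --pt "0 0 0.002 0 -1" --pt "0 0 0.002 0 -1"

```text
time: 2.23
position: [0.589, 0.2403, 0.0813]
eef_rot: [0.633, 3.076, 0.001]
ft_force: [-1.5, -0.8, 6.6]
gripper_width: 0.005
gripper_force: 3.9
```

>>> play_rows --pt "0.004 -0.001 0 0 -1" --pt "0.01 -0.002 0 0 -1" --pt "0.016 -0.0035 0 0 -1" --pt "0.02 -0.0045 0 0 -1" --pt "0.02 -0.0045 0 0 -1"

```text
time: 2.65
position: [0.5694, 0.2443, 0.0813]
eef_rot: [0.632, 3.073, 0.002]
ft_force: [1.3, -0.2, 6.7]
gripper_width: 0.005
gripper_force: 3.4
```

```bash
cat > look.py <<'E'
from plant import env
from h import *
import sys
o=env.get_obs();print(o['time'],o['position'].round(4),o['eef_rot'].round(3),o['ft_force'].round(1))
z=float(sys.argv[1])
for n in sys.argv[2:]:
    c=env.read_camera(n);np.savez(n+'.npz',**c)
    try: k=cover(c,z);print(n,k)
    except Exception as e: print(n,e)
E
python3 look.py .0725 top scene
```

```text
2.65 [0.5694 0.2443 0.0813] [6.320e-01 3.073e+00 2.000e-03] [ 1.3 -0.2  6.7]
top (array([0.57038453, 0.24300931]), np.float64(2.7298027563422043), np.float64(0.10716816638631567), np.float64(0.01601536990202997), 252)
scene (array([0.57162943, 0.24451599]), np.float64(nan), np.float64(0.057457601521705724), np.float64(0.0013039354265372005), 0)h.py:23: RuntimeWarning: Mean of empty slice.
  t=T.mean(0)-ctr; r=np.sort(np.hypot(*(P-ctr).T))
  ret = um.true_divide(
```

>>> play_rows --pt "0.006 -0.0013 0 0 -1" --pt "0.013 -0.003 0 0 -1" --pt "0.02 -0.0045 0 0 -1" --pt "0.027 -0.006 0 0 -1" --pt "0.03 -0.007 0 0 -1"

```text
time: 3.17
position: [0.5395, 0.2498, 0.0813]
eef_rot: [0.632, 3.073, 0.003]
ft_force: [3.3, -0.5, 4.8]
gripper_width: 0.003
gripper_force: 2.7
```

>>> play_rows --pt "0.006 -0.0013 0 0 -1" --pt "0.013 -0.003 0 0 -1" --pt "0.02 -0.0045 0 0 -1" --pt "0.027 -0.006 0 0 -1" --pt "0.03 -0.007 0 0 -1"

```text
time: 3.58
position: [0.5092, 0.2553, 0.0813]
eef_rot: [0.632, 3.072, 0.003]
ft_force: [3.9, -0.3, 5.5]
gripper_width: 0.006
gripper_force: 3.0
```

>>> play_rows --pt "0 0 0 0 -1" --pt "0 0 -0.02 0 -1" --pt "0 0 -0.05 0 -1" --pt "0 0 -0.08 0 -1" --pt "0 0 -0.08 0 -1"

```text
time: 4.0
position: [0.5101, 0.2558, 0.1652]
eef_rot: [0.631, 3.07, 0.006]
ft_force: [1.1, -0.5, 0.1]
gripper_width: 0.004
gripper_force: 0.0
```

```bash
python3 look.py .0725 top scene wrist; python3 -c "
from h import *
cv2.imwrite('pics/w2.png',np.hstack([np.load('top.npz')['img'][80:400,60:400],np.load('wrist.npz')['img'][:320,60:500]]))"
```

```text
4.0 [0.5101 0.2558 0.1652] [0.631 3.07  0.006] [ 1.1 -0.5  0.1]
top (array([0.5101893 , 0.25543908]), np.float64(2.749321686218112), np.float64(0.10608329196392242), np.float64(0.01147898910737442), 251)
scene (array([0.51164604, 0.25559962]), np.float64(2.731270849521497), np.float64(0.10623771944260464), np.float64(0.0010528567636090072), 234)
wrist (array([0.51155197, 0.25360795]), np.float64(2.6679960043409716), np.float64(0.05730279328766088), np.float64(0.00237477974683796), 655)
```

View pics/w2.png

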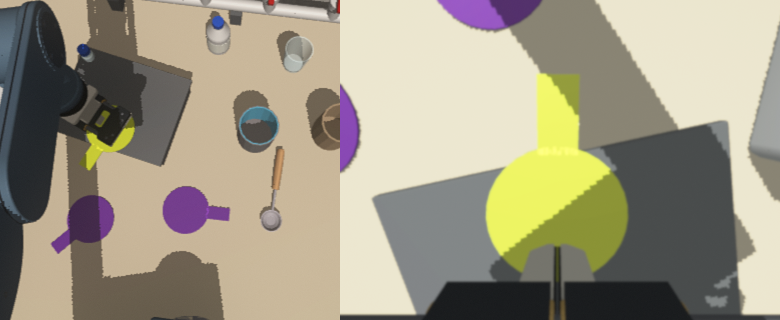

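The wrist view shows the whole tab beyond the riser edge: tab at (537–579, 75–150), edge crossing at its root. The top view agrees.

>>> play_rows --pt "0.025 0 0 0 0.2" --pt "0.055 0 0 0 0.2" --pt "0.085 0 0 0 0.2" --pt "0.085 0 0 0 0.2" --pt "0.085 0 0 0 0.2"

```text
time: 4.57
position: [0.4273, 0.2884, 0.1582]
eef_rot: [-0.629, -3.075, 0.003]
ft_force: [0.4, -0.1, 0.1]
gripper_width: 0.312
gripper_force: 0.0
```

>>> play_rows --pt "0 0 0 0 0.2" --pt "0 0 0.02 0 0.2" --pt "0 0 0.04 0 0.2" --pt "0 0 0.05 0 0.2" --pt "0 0 0.05 0 0.2"

```text
time: 4.98
position: [0.4287, 0.2871, 0.1069]
eef_rot: [-0.634, -3.072, 0.005]
ft_force: [0.0, 0.2, 0.7]
gripper_width: 0.595
gripper_force: 0.0
```

```bash
python3 look.py .0725 scene; python3 -c "
from plant import env
from h import *
print(env.get_obs()['gripper_width'])
cv2.imwrite('pics/w3.png',np.hstack([np.load('scene.npz')['img'][100:400,150:550],env.read_camera('wrist')['img'][120:,80:480]]))"
```

```text
4.9833 [0.4287 0.2871 0.1069] [-0.634 -3.072  0.005] [0.  0.2 0.7]
scene (array([0.51177109, 0.25548999]), np.float64(2.7319474225917917), np.float64(0.10638781202169845), np.float64(0.0011618387784170375), 231)
0.5979792819082516
```

View pics/w3.png

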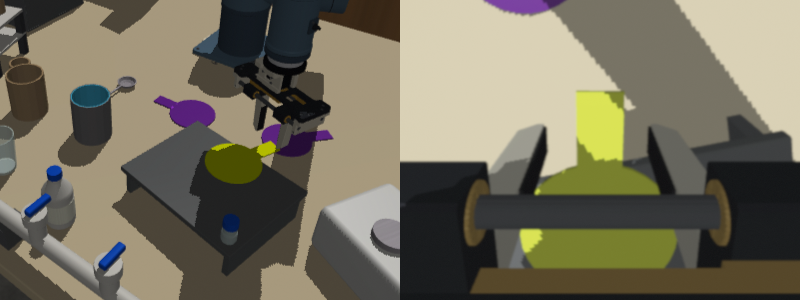

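Both fingers straddle the tab symmetrically: tab at (576–624), fingertips at about 535 and 655. The grip can go down.

>>> play_rows --pt "-0.003 0 0.015 0 0.2" --pt "-0.003 0 0.035 0 0.2" --pt "-0.003 0 0.047 0 0.2" --pt "-0.003 0 0.0475 0 0.2" --pt "-0.003 0 0.0475 0 0.2"

```text
time: 5.5
position: [0.4329, 0.2871, 0.0626]
eef_rot: [0.633, 3.077, 0.0]
ft_force: [-0.7, 0.6, 0.5]
gripper_width: 0.601
gripper_force: 0.0
```

>>> play_rows --pt "0 0 0 0 -0.3" --pt "0 0 0 0 -0.5" --pt "0 0 0 0 -0.7" --pt "0 0 0 0 -1" --pt "0 0 0 0 -1" --grip_force 45

```text
time: 5.92
position: [0.4328, 0.2873, 0.0627]
eef_rot: [0.633, 3.076, 0.001]
ft_force: [-0.1, -0.1, 1.2]
gripper_width: 0.31
gripper_force: 45.0
```

>>> play_rows --pt "0 0 0 0 -1" --pt "0 0 0 0 -1" --pt "0 0 0 0 -1"

```text
time: 6.17
position: [0.4327, 0.2873, 0.0624]
eef_rot: [0.633, 3.077, 0.001]
ft_force: [0.1, -0.4, 1.1]
gripper_width: 0.308
gripper_force: 45.0
```

>>> play_rows --pt "0 0 -0.005 0 -1" --pt "0 0 -0.012 0 -1" --pt "0 0 -0.022 0 -1" --pt "0 0 -0.032 0 -1" --pt "0 0 -0.04 0 -1"

```text
time: 6.58
position: [0.4328, 0.2873, 0.1038]
eef_rot: [0.633, 3.076, 0.001]
ft_force: [-0.7, -0.0, 0.4]
gripper_width: 0.305
gripper_force: 45.0
```

>>> play_rows --pt "0 0 -0.015 0 -1" --pt "0 0 -0.035 0 -1" --pt "0 0 -0.055 0 -1" --pt "0 0 -0.075 0 -1" --pt "0 0 -0.08 0 -1"

```text
time: 7.0
position: [0.4342, 0.2879, 0.1862]
eef_rot: [0.632, 3.072, 0.005]
ft_force: [0.6, 0.8, -0.1]
gripper_width: 0.306
gripper_force: 45.0
```

```bash
python3 look.py .193 scene top; python3 -c "
from h import *
cv2.imwrite('pics/w4.png',np.hstack([np.load('scene.npz')['img'][60:360,150:550],np.load('top.npz')['img'][80:380,60:460]]))"
```

```text
7.0 [0.4342 0.2879 0.1862] [0.632 3.072 0.005] [ 0.6  0.8 -0.1]
scene (array([0.5106146 , 0.25481347]), np.float64(2.7711186264578345), np.float64(0.10752732032934866), np.float64(0.0010105257560523925), 164)
top (array([0.51094293, 0.25506559]), np.float64(nan), np.float64(0.05661555658276325), np.float64(0.001076186505387381), 0)h.py:23: RuntimeWarning: Mean of empty slice.
  t=T.mean(0)-ctr; r=np.sort(np.hypot(*(P-ctr).T))
  ret = um.true_divide(
```

View pics/w4.png

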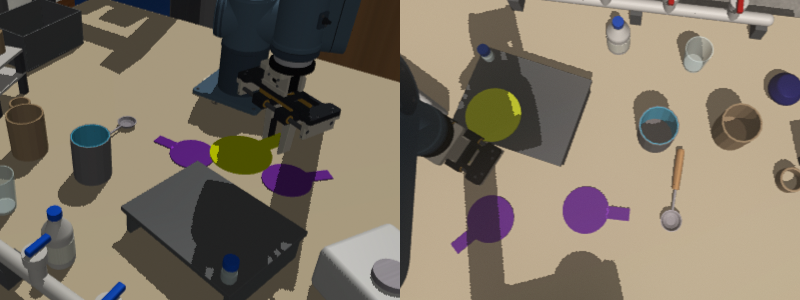

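The cover is held level: at height 0.193 m both views give a disc of the right radius at (0.511, 0.255). I'm carrying it over to the pot.

>>> play_rows --pt "-0.003 -0.005 0 0 -1" --pt "-0.011 -0.018 0 0 -1" --pt "-0.022 -0.037 0 0 -1" --pt "-0.034 -0.058 0 0 -1" --pt "-0.046 -0.079 0 0 -1"

```text
time: 7.52
position: [0.4424, 0.1951, 0.1804]
eef_rot: [-0.631, -3.075, 0.002]
ft_force: [0.3, -0.4, 0.2]
gripper_width: 0.305
gripper_force: 45.0
```

>>> play_rows --pt "-0.012 -0.021 0 0 -1" --pt "-0.024 -0.042 0 0 -1" --pt "-0.036 -0.063 0 0 -1" --pt "-0.048 -0.084 0 0 -1" --pt "-0.06 -0.105 0 0 -1"

```text
time: 7.93
position: [0.456, 0.0748, 0.1806]
eef_rot: [-0.633, -3.074, 0.001]
ft_force: [0.4, -0.3, 0.1]
gripper_width: 0.306
gripper_force: 45.0
```

>>> play_rows --pt "-0.012 -0.021 0 0 -1" --pt "-0.026 -0.044 0 0 -1" --pt "-0.039 -0.066 0 0 -1" --pt "-0.051 -0.088 0 0 -1" --pt "-0.06 -0.102 0 0 -1"

```text
time: 8.35
position: [0.4709, -0.0434, 0.1805]
eef_rot: [-0.634, -3.074, 0.001]
ft_force: [0.6, 0.1, -0.6]
gripper_width: 0.304
gripper_force: 45.0
```

>>> play_rows --pt "-0.005 -0.007 0 0 -1" --pt "-0.007 -0.0095 0 0 -1" --pt "-0.007 -0.0095 0 0 -1" --pt "-0.007 -0.0095 0 0 -1" --pt "-0.007 -0.0095 0 0 -1"

```text
time: 8.77
position: [0.4744, -0.0516, 0.1819]
eef_rot: [-0.631, -3.077, -0.001]
ft_force: [-0.1, 0.4, -0.5]
gripper_width: 0.307
gripper_force: 45.0
```

```bash
python3 look.py .193 scene top 2>/dev/null; python3 -c "
from h import *
cv2.imwrite('pics/w5.png',np.hstack([np.load('scene.npz')['img'][60:360,50:450],np.load('top.npz')['img'][80:380,160:560]]))"
```

```text
8.7667 [ 0.4744 -0.0516  0.1819] [-6.310e-01 -3.077e+00 -1.000e-03] [-0.1  0.4 -0.5]
scene (array([ 0.55541279, -0.07968171]), np.float64(2.765206200262781), np.float64(0.09182370425677984), np.float64(0.0012250751259193296), 83)
top (array([ 0.49044006, -0.09333416]), np.float64(2.082448950242858), np.float64(0.055999989266907586), np.float64(1.0733092414838552e-08), 5)
```

View pics/w5.png

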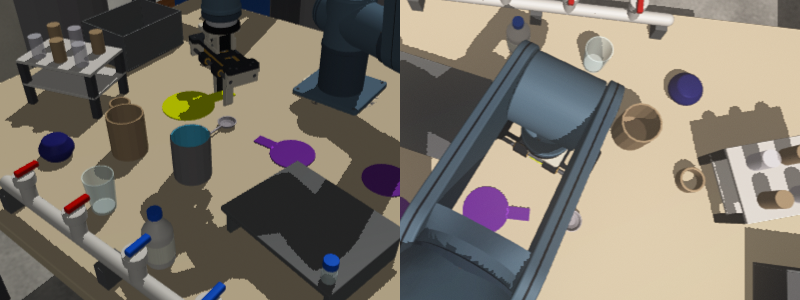

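The cover is level above the pot, at about (195,105) in the scene crop, with the disc about 2–4 mm from the pot axis. The margin is 11 mm.

>>> play_rows --pt "0 -0.001 0.01 0 -1" --pt "-0.001 -0.002 0.028 0 -1" --pt "-0.001 -0.002 0.046 0 -1" --pt "-0.001 -0.002 0.06 0 -1" --pt "-0.001 -0.002 0.068 0 -1"

```text
time: 9.28
position: [0.4736, -0.0541, 0.112]
eef_rot: [-0.632, -3.075, -0.001]
ft_force: [1.0, 0.1, -1.5]
gripper_width: 0.309
gripper_force: 45.0
```

>>> play_rows --pt "0 0 0 0 -1" --pt "0 0 0.001 0 -1" --pt "0 0 0.003 0 -1" --pt "0 0 0.003 0 -1"

```text
time: 9.62
position: [0.4753, -0.055, 0.1116]
eef_rot: [0.633, 3.076, -0.0]
ft_force: [0.2, 0.0, -1.2]
gripper_width: 0.305
gripper_force: 45.0
```

```bash
python3 look.py .119 scene wrist 2>/dev/null; python3 -c "
from h import *
cv2.imwrite('pics/w6.png',np.hstack([cv2.resize(np.load('scene.npz')['img'][120:270,150:350],None,fx=2,fy=2),np.load('wrist.npz')['img'][100:400,80:480]]))"
```

```text
9.6167 [ 0.4753 -0.055   0.1116] [ 0.633  3.076 -0.   ] [ 0.2  0.  -1.2]
scene (array([ 0.55292548, -0.0871337 ]), np.float64(2.7766444481503183), np.float64(0.09013358763523033), np.float64(0.0013271743300271935), 80)
wrist (array([ 0.4598669 , -0.09325502]), np.float64(0.22282116452718972), np.float64(0.0596621142743248), np.float64(0.009408626977218306), 2739)
```

View pics/w6.png

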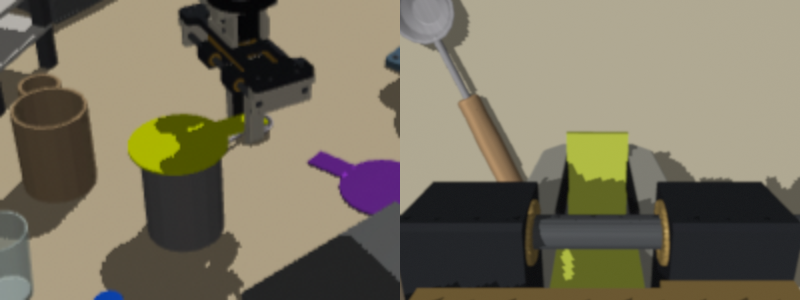

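The cover sits centred just above the pot, with the disc within about 2 mm of the pot axis. I'm lowering it to contact.

>>> play_rows --pt "0 0 0.002 0 -1" --pt "0 0 0.004 0 -1" --pt "0 0 0.006 0 -1" --pt "0 0 0.0065 0 -1" --pt "0 0 0.0065 0 -1"

```text
time: 10.13
position: [0.4747, -0.0549, 0.1044]
eef_rot: [-0.633, -3.077, -0.0]
ft_force: [-0.9, -0.5, 0.3]
gripper_width: 0.304
gripper_force: 45.0
```

>>> play_rows --pt "0 0 0.0005 0 -1" --pt "0 0 0.001 0 -1" --pt "0 0 0.0015 0 -1" --pt "0 0 0.0015 0 -1"

```text
time: 10.47
position: [0.4749, -0.0549, 0.1031]
eef_rot: [0.633, 3.077, -0.0]
ft_force: [0.1, 0.2, -0.0]
gripper_width: 0.308
gripper_force: 45.0
```

>>> play_rows --pt "0 0 0.0005 0 -1" --pt "0 0 0.001 0 -1" --pt "0 0 0.001 0 -1" --pt "0 0 0.001 0 -1"

```text
time: 10.8
position: [0.4749, -0.0549, 0.1023]
eef_rot: [0.633, 3.077, -0.0]
ft_force: [-0.5, 0.6, 1.6]
gripper_width: 0.309
gripper_force: 45.0
```

>>> play_rows --pt "0 0 0 0 -1" --pt "0 0 0 0 -1" --pt "0 0 0 0 -0.36" --pt "0 0 0 0 -0.3" --pt "0 0 0 0 -0.2" --grip_force 5

```text
time: 11.22
position: [0.4749, -0.0549, 0.1021]
eef_rot: [-0.633, -3.077, 0.0]
ft_force: [-0.3, -0.9, -0.9]
gripper_width: 0.381
gripper_force: 0.0
```

>>> play_rows --pt "0 0 0 0 0" --pt "0 0 0 0 0.1" --pt "0 0 0 0 0.2" --pt "0 0 0 0 0.2" --pt "0 0 0 0 0.2"

```text
time: 11.63
position: [0.4749, -0.0549, 0.1022]
eef_rot: [0.633, 3.077, -0.0]
ft_force: [-0.1, -0.4, -0.5]
gripper_width: 0.597
gripper_force: 0.0
```

```bash
python3 look.py .1115 scene 2>/dev/null; python3 -c "
from plant import env
print(env.get_obs()['gripper_width'])"
```

```text
11.6333 [ 0.4749 -0.0549  0.1022] [ 0.633  3.077 -0.   ] [-0.1 -0.4 -0.5]
scene (array([ 0.55226263, -0.08745367]), np.float64(2.7484085423031153), np.float64(0.09658115699637247), np.float64(0.0009564952378414288), 101)
0.5968761492394797
```

Released with the disc at (0.552, −0.087). I'm going straight up, then back, and then checking.

>>> play_rows --pt "0 0 -0.01 0 0.2" --pt "0 0 -0.03 0 0.2" --pt "0 0 -0.06 0 0.2" --pt "0 0 -0.09 0 0.2" --pt "0 0 -0.12 0 0.2"

```text
time: 12.1
position: [0.4745, -0.0548, 0.2241]
eef_rot: [-0.633, -3.077, -0.0]
ft_force: [1.0, -0.5, -0.3]
gripper_width: 0.6
gripper_force: 0.0
```

>>> play_rows --pt "0.02 0.0 0 0 0.2" --pt "0.05 0 0 0 0.2" --pt "0.08 0 0 0 0.2" --pt "0.1 0 0 0 0.2" --pt "0.1 0 0 0 0.2"

```text
time: 12.52
position: [0.3796, -0.0138, 0.2227]
eef_rot: [-0.631, -3.076, -0.0]
ft_force: [-0.4, 0.1, 0.0]
gripper_width: 0.604
gripper_force: 0.0
```

```bash
python3 look.py .1125 scene top wrist 2>/dev/null; python3 -c "
from h import *
cv2.imwrite('pics/w7.png',np.hstack([np.load('scene.npz')['img'][60:360,50:450],np.load('wrist.npz')['img'][100:400,80:480]]))"
```

```text
12.5167 [ 0.3796 -0.0138  0.2227] [-0.631 -3.076 -0.   ] [-0.4  0.1  0. ]
scene (array([ 0.55315315, -0.08643434]), np.float64(2.7270746732565097), np.float64(0.10611231076140042), np.float64(0.0010908448928245787), 165)
top (array([ 0.55197407, -0.08708607]), np.float64(nan), np.float64(0.05601682207151577), np.float64(0.001390915833162025), 0)
wrist (array([ 0.56368645, -0.09393327]), np.float64(2.730723274610543), np.float64(0.06542336772367051), np.float64(0.0061458629520745114), 719)
```

View pics/w7.png

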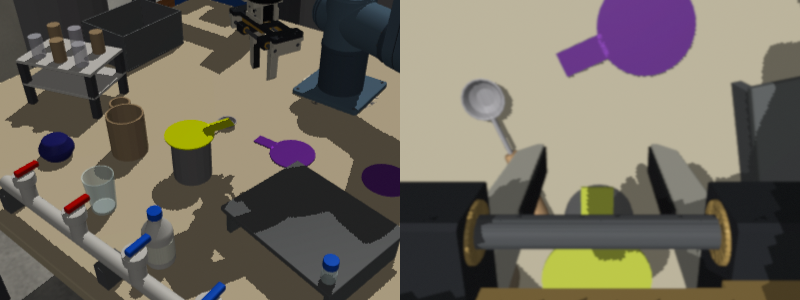

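The cover lies flat on the pot at (190,137). Scene and top both put the disc within 2–3 mm of the pot axis, and nothing else appears to have moved. The gripper is clear, so I'm handing the job in.

```bash
python3 -c "
from plant import env
print(env.job_done())"
```

```text
the job is handed in; nothing more can be done
None
```

The job is handed in (no verdict came back): the cover was slid out, lifted by its tab and laid flat on the grey pot with the blue inside, within about 3 mm of centre, in 12.5 s.

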